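# Make up the take-away kit and the table kit

## Task

Make up two kits from the things on the birch tray: on the blue board the lunchbox, lying along the white rectangle, and the green bottle on the white disc; on the orange board the clear glass with the blue base on the large white disc, the steel chopstick rest along the rectangle in the middle, and the red-capped sauce jar on the small disc. Set each thing down upright (not dropped) in the middle of its mark and let go. Leave the pepper mill, the white mug and the blue bowl where they stand.

Things in the scene. Friction and masses are not known exactly. Their poses are not given: they have to be found in the camera images.
- bottle: Loose green glass bottle with a white twist cap. Body 60 mm diameter up to 90 mm, narrowing to a 26 mm neck; cap 32 mm diameter from 140 to 165 mm above the origin (total height 165 mm; grip the cap). Origin: centre of its underside, z up. Starts standing on the birch tray (its top is 8 mm above the table). Mass about 0.3 kg. It is the tallest thing on the tray.
- glass: Loose clear glass tumbler with a blue base, open at the top, 80 mm high, outer diameter 58 mm at the foot to 60 mm at the rim, wall 3 mm. Origin: centre of its underside, z up. Starts standing on the birch tray (its top is 8 mm above the table). Mass about 0.18 kg.
- rest: Loose stainless steel chopstick rest: a bar 60 mm long along its own y, 16 mm wide along its own x, 14 mm high at both ends and 10 mm high in the middle. Origin: centre of its underside, z up. Starts standing on the birch tray (its top is 8 mm above the table), long side across the robot's view (its y within about 0.25 rad of world y). Mass about 0.06 kg.
- lunchbox: Loose shut hard plastic lunchbox, white with a yellow lid, one grey clip latch at each short end; 112 mm long along its own y including the latches, 62 mm wide along its own x, 48 mm high. Origin: centre of its underside, z up. Starts standing on the birch tray (its top is 8 mm above the table), its y within about 0.25 rad of world y. Mass about 0.28 kg.
- jar: Loose small amber glass sauce jar with a red cap, 42 mm diameter, 60 mm high (cap 41 mm diameter, from 45 mm up). Origin: centre of its underside, z up. Starts standing on the birch tray (its top is 8 mm above the table). Mass about 0.12 kg.
- blue_board: Fixed blue serving board, 130 mm (x) by 270 mm (y), 8 mm thick, flat, no rim; yaw within 0.12 rad; left or right. White marks on top, centres in its frame: rectangle 86 (x) by 136 mm (y) at (0, -60 mm) for the lunchbox, disc 84 mm across at (0, +80 mm) for the bottle. Origin: centre of its underside, z up. 
- orange_board: Fixed orange serving board, 130 mm (x) by 270 mm (y), 8 mm thick, flat, no rim; yaw within 0.12 rad; left or right. White marks on top, centres in its frame: disc 84 mm across at (0, +85 mm) for the glass, rectangle 40 (x) by 80 mm (y) at (0, 0) for the rest, disc 66 mm across at (0, -85 mm) for the jar. Origin: centre of its underside, z up. 
- mill: Loose dark wooden pepper mill, 44 mm diameter, 85 mm high, standing among the stock on the birch tray; to be left alone. The six things on the tray stand in one row across the robot's view, at least 105 mm between neighbours' centres and no others before or behind them. Origin: centre of its underside, z up. 
- mug: Loose white mug, rim diameter 76 mm, 85 mm high, handle towards its own +y, standing on the table left of the boards; to be left alone. Origin: centre of its underside, z up. 
- bowl: Loose blue bowl, rim diameter 100 mm, 45 mm high, standing on the table right of the boards; to be left alone. Origin: centre of its underside, z up. 

How it is judged:
At the end, for the whole second after the job is handed in: Each of the five things is on its own mark: within 13 mm of the centre along both board axes, underside within 4 mm of the board, upright within 0.1 rad; lunchbox and rest along board y within 0.35 rad; all released, at rest; mill, mug, bowl upright, within 25 mm of their start (x of bottle in the frame of blue_board between -0.013 and 0.013 m and y of bottle in the frame of blue_board between 0.067 and 0.093 m and z of bottle in the frame of blue_board between 0.004 and 0.012 m and angle between each of bottle, lunchbox, glass, rest, jar's own z axis and vertical below 0.1 rad and linear speed of each of bottle, lunchbox, glass, rest, jar below 0.02 m/s and angular speed of each of bottle, lunchbox, glass, rest, jar below 0.2 rad/s and x of lunchbox in the frame of blue_board between -0.013 and 0.013 m and y of lunchbox in the frame of blue_board between -0.073 and -0.047 m and z of lunchbox in the frame of blue_board between 0.004 and 0.012 m and angle between the y axis of lunchbox and the y axis of blue_board, either way round below 0.35 rad and x of glass in the frame of orange_board between -0.013 and 0.013 m and y of glass in the frame of orange_board between 0.072 and 0.098 m and z of glass in the frame of orange_board between 0.004 and 0.012 m and x of rest in the frame of orange_board between -0.013 and 0.013 m and y of rest in the frame of orange_board between -0.013 and 0.013 m and z of rest in the frame of orange_board between 0.004 and 0.012 m and angle between the y axis of rest and the y axis of orange_board, either way round below 0.35 rad and x of jar in the frame of orange_board between -0.013 and 0.013 m and y of jar in the frame of orange_board between -0.098 and -0.072 m and z of jar in the frame of orange_board between 0.004 and 0.012 m and distance of each of mill, mug, bowl from where it was at the start of the episode below 0.025 m and angle between each of mill, mug, bowl's own z axis and vertical below 0.2 rad); the robot touches nothing.
It fails at once if the bottle, glass, chopstick rest, lunchbox or jar is dropped (moves faster than 0.75 m/s untouched by the fingers, a fall of about 30 mm) ((linear speed of bottle above 0.75 m/s and contact force between the fingers and bottle below 0.01 N) or (linear speed of lunchbox above 0.75 m/s and contact force between the fingers and lunchbox below 0.01 N) or (linear speed of glass above 0.75 m/s and contact force between the fingers and glass below 0.01 N) or (linear speed of rest above 0.75 m/s and contact force between the fingers and rest below 0.01 N) or (linear speed of jar above 0.75 m/s and contact force between the fingers and jar below 0.01 N)).
It fails at once if the mill, mug or bowl is moved by more than 25 mm (distance of any of mill, mug, bowl from where it was at the start of the episode above 0.025 m).
It also fails if it takes over 138 s, if anything falls off the work surface, if the arm or the gripper's body presses on something with over 40 N, if the wrist force passes 120 N, or if a joint passes its speed limit or range.

## Robot

A 7-joint arm with a two-finger parallel gripper is mounted at the origin on the work surface. World frame = base frame: x ahead of the robot, y to its left, z up, the work surface at z = 0. Lengths are in m, angles in rad, forces in N, time in s.
With the tool pointing down it reaches from about 0.4 to 0.875 m from the base axis. Payload 19.3 kg.
Tool frame: the origin (TCP) lies at the very end of the fingers, on their centre line; the grasp point (between the pads) lies 19 mm behind it; z points along the fingers, y is the line along which they close (so a half turn about z gives the same grasp; the last joint's range is limited). The gripper opens to 85 mm and grips with 20 to 120 N. Pads are 22 mm wide; open, the fingers measure 114 mm over their backs; the gripper's body (76 mm by 85 mm) begins 54 mm behind the grasp point. The pads swing forward as they close: fully open they stand 13 mm farther back than shut.
Start: joints at [1.097, 0.521, -0.036, 1.599, 0.021, 1.021, -0.113], TCP at [0.246, -0.575, 0.231] pointing down, gripper open.
Joint ranges: [-2.91, 2.91], [-0.3, 2.13], [-1.5, 1.42], [0.17, 2.43], [-1.26, 4.41], [0.16, 1.93], [-2.52, 2.52]. Speed limits (rad/s): [1.89, 1.89, 2.39, 2.39, 3.01, 3.01, 3.01].

## Interface

Orientations are given as [roll, pitch, yaw] about the fixed x, y, z axes, in that order (R = Rz(yaw) Ry(pitch) Rx(roll)).
In Python, from workcell import bot gives the robot as it stands.
- The arm moves only by the shell command python3 -m crank 'ROWS' [FORCE]. ROWS is a JSON object of lists of equal length, an entry for each row: "travel": the shift along the world's x, y, z in cm, a list of three; "turn": the turn, a rotation vector about the world's x, y, z in degrees, a list of three; "gripper": the closure, from 0 (fully open) to 1 (shut). A call has exactly 5 rows; each row is the pose to reach, as a shift and turn from the pose commanded when the call began; what a row does not reach only later rows make up. A row lasts 1/10 s, in which the tool goes at most 50 mm and 8.59 degrees, less where a joint would pass 70% of its speed; a pose out of reach is approached as far as the arm can. A call with a gripper value outside its range is refused whole. The fingers move at their own pace and stop on an object; FORCE is the grip in N (left out, the last holds). Time passes only in rows, so rows that repeat a pose let the fingers close, or fill a call up. It gives the time, the measured TCP pose, the force, the opening and the grip force at its end, in the units of the state.
- bot.observe(): the state, without advancing time (a new reading comes with each control period).
- bot.grab_frame(name): name is "scene" or "top" or "wrist"; returns a dict with "pixels" (400x640x3 uint8, red, green, blue), "fx", "fy", "cx", "cy" (pixels), "dist" ([k1, k2, p1, p2, k3] as OpenCV has them; the pictures are not rectified), "extrinsics" (4x4, takes a point from world to camera coordinates). Camera axes: x right, y down, z forward; pixel columns grow to the right and rows downward; lengths in m; the calibration is good to about 2 mm. A picture is of the moment at which its call begins. There is no depth.
- bot.job_done(): hands the job in; it is judged then, once.
The state is a dict: "clock": time; "qpos": joint angles; "qd": joint speeds; "joint_efforts": joint torques, N m; "position": TCP position; "tool_rot": TCP orientation; "force": force on the tool from outside, world axes, zero at the start; "moment": the same for the moment, N m; "grip_width": finger opening in m; "finger_force": force on a finger pad.
Only numpy, scipy, OpenCV 4.12 (cv2) and the standard library are available. Lean on these libraries where they do the work, as an engineer would, in place of code of your own. Each camera call takes 0.05 s, during which the arm holds its last target. There are 200 camera calls.

## Working session

There is one attempt and no reset: what is moved stays moved. The work goes in short steps, Python scripts to look and compute and a shell command to move; the robot and the scene stay as the last step left them, time stands still between calls to the robot, and variables do not carry over. Pictures are saved under pics/ and viewed, at most 14 in all, crops included, and the job is handed in when it is done.

```bash
ls; mkdir -p pics; python3 - <<'E'
from workcell import bot
import cv2
print(bot.observe())
for n in("scene","top"):
    f=bot.grab_frame(n); cv2.imwrite(f"pics/{n}0.png",f["pixels"][:,:,::-1]); print({k:v for k,v in f.items() if k!="pixels"})
E
```

```text
pics
{'clock': 0.0, 'qpos': array([ 1.0967744 ,  0.52199395, -0.03632631,  1.60003068,  0.02121485,
        1.02109533, -0.11282317]), 'qd': array([ 0.00013519,  0.00018243,  0.00052312,  0.00131247, -0.00024911,
        0.00192199,  0.00051646]), 'joint_efforts': array([ 3.17082944e-03, -9.27114415e+01,  1.98156394e+00, -3.69931233e+01,
        1.80229062e-02,  8.19846347e-03,  6.10249140e-05]), 'position': array([ 0.24540806, -0.57442434,  0.23073013]), 'tool_rot': array([-3.14045479e+00,  9.55230548e-05,  4.03796075e-01]), 'force': array([-0.26498127,  0.0683792 ,  0.43761929]), 'moment': array([ 0.01576776,  0.02791324, -0.07283257]), 'finger_force': 0.0, 'grip_width': 0.08571037475265077}
{'fx': 511.65692907800263, 'fy': 511.65692907800263, 'cx': 320.4961854271248, 'cy': 200.35116143651135, 'dist': array([-0.13433072,  0.        ,  0.        ,  0.        ,  0.        ]), 'extrinsics': array([[ 0.79517192,  0.60597274, -0.0223304 , -0.44928452],
       [ 0.34185412, -0.47839645, -0.80887119, -0.14372896],
       [-0.50083668,  0.63555792, -0.5875617 ,  1.59882128],
       [ 0.        ,  0.        ,  0.        ,  1.        ]])}
{'fx': 443.871532892064, 'fy': 443.871532892064, 'cx': 319.984278789449, 'cy': 191.17602210074327, 'dist': array([-0.08618702,  0.        ,  0.        ,  0.        ,  0.        ]), 'extrinsics': array([[ 0.09338564, -0.99562137,  0.00414831, -0.04938214],
       [-0.97174788, -0.09205191, -0.21733039,  0.53461981],
       [ 0.21676064,  0.01626443, -0.97608929,  1.03394172],
       [ 0.        ,  0.        ,  0.        ,  1.        ]])}
```

View pics/top0.png

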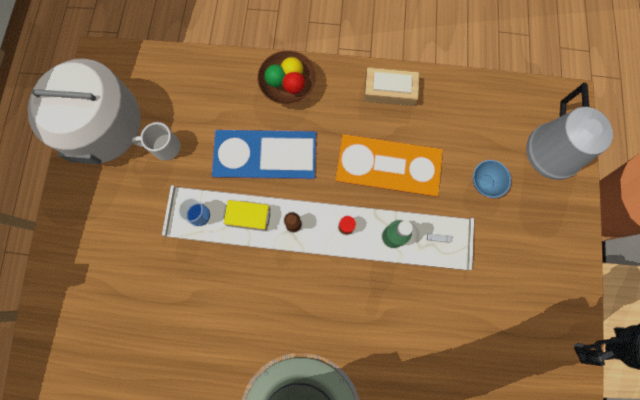

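View pics/scene0.png

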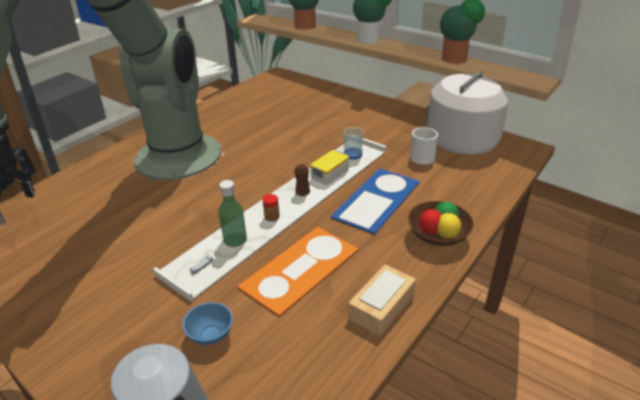

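The top view shows, left to right on the tray: glass (198,214), lunchbox (247,215), mill (292,222), jar (347,225), bottle with its cap at (405,227) and rest (440,238). The blue board is at (265,155) and the orange at (390,165). The scene view agrees.

```bash
cat > h.py <<'E'
import numpy as np, cv2
from workcell import bot
def grab(n):
    f=bot.grab_frame(n); f["K"]=np.array([[f["fx"],0,f["cx"]],[0,f["fy"],f["cy"]],[0,0,1]]); f["hsv"]=cv2.cvtColor(f["pixels"],cv2.COLOR_RGB2HSV); return f
def ray(f,uv):
    p=cv2.undistortPoints(np.array(uv,float).reshape(-1,1,2),f["K"],f["dist"]).reshape(-1,2)
    E=f["extrinsics"]; R,t=E[:3,:3],E[:3,3]
    return -R.T@t, np.c_[p,np.ones(len(p))]@R
def plane(f,uv,z):
    c,d=ray(f,uv); return c+d*((z-c[2])/d[:,2])[:,None]
def tri(f,a,g,b):
    c1,d1=ray(f,a); c2,d2=ray(g,b); d1,d2=d1[0]/np.linalg.norm(d1),d2[0]/np.linalg.norm(d2)
    s=np.linalg.lstsq(np.c_[d1,-d2],c2-c1,rcond=None)[0]; p,q=c1+s[0]*d1,c2+s[1]*d2
    return (p+q)/2,np.linalg.norm(p-q)
def mask(f,lo,hi,box=None):
    m=cv2.inRange(f["hsv"],np.array(lo),np.array(hi))
    if box: k=np.zeros_like(m); x0,y0,x1,y1=box; k[y0:y1,x0:x1]=255; m&=k
    return m
def blobs(m,amin=15):
    cs=cv2.findContours(m,cv2.RETR_EXTERNAL,cv2.CHAIN_APPROX_NONE)[0]
    return sorted([c for c in cs if cv2.contourArea(c)>=amin],key=cv2.contourArea,reverse=True)
def cen(c):
    M=cv2.moments(c); return [M["m10"]/M["m00"],M["m01"]/M["m00"]]
E
python3 - <<'E'
from h import *
np.set_printoptions(precision=4,suppress=True)
T=grab("top");S=grab("scene")
def show(n,m,z,f=T):
    for c in blobs(m)[:3]:
        r=plane(f,c.reshape(-1,2),z)[:,:2].astype(np.float32); q=cv2.minAreaRect(r*1000)
        print(n,"px",np.round(cen(c),1),cv2.contourArea(c),"cen",plane(f,cen(c),z)[0,:2],"rect mm",np.round(q[0],1),np.round(q[1],1),round(q[2],1))
for nm,lo,hi,box in(("blue",(100,150,60),(125,255,255),(205,120,325,185)),("orange",(8,200,150),(20,255,255),(330,130,450,200))):
    m=mask(T,lo,hi,box); b=blobs(m)[0]; show(nm,m,.008)
    h=np.zeros_like(m); cv2.drawContours(h,[b],-1,255,-1)
    show(nm+" marks",mask(T,(0,0,140),(180,70,255))&cv2.erode(h,np.ones((3,3))),.008)
show("lid",mask(T,(22,150,100),(35,255,255),(215,195,280,235)),.056)
J=mask(T,(0,150,80),(8,255,255),(330,205,365,245));show("jarcap",J,.060)
JS=mask(S,(0,150,80),(8,255,255),(255,190,290,225));
print("jar tri",tri(T,cen(blobs(J)[0]),S,cen(blobs(JS)[0])))
B=mask(T,(100,130,40),(125,255,255),(180,195,215,235));show("glass base",B,.013)
BS=mask(S,(100,130,40),(125,255,255),(335,125,370,165));print("glass tri",tri(T,cen(blobs(B)[0]),S,cen(blobs(BS)[0])))
show("mill",mask(T,(0,0,0),(180,255,90),(275,205,310,240)),.05)
show("bowl",mask(T,(95,100,40),(125,255,255),(465,150,520,205)),.03)
a=T["pixels"][195:275,160:480]; b=S["pixels"][170:290,150:340]
a=cv2.resize(a,(800,200),interpolation=2); b=cv2.resize(b,(633,400),interpolation=2)
o=np.zeros((600,800,3),np.uint8);o[:200]=a;o[200:,:633]=b
cv2.imwrite("pics/crop1.png",o[:,:,::-1])
E
```

```text
blue px [247.3 154.2] 2526.5 cen [0.6294 0.2018] rect mm [635.4 159.2] [126.2 264.2] 4.4
blue marks px [233.5 152.8] 744.0 cen [0.63   0.2386] rect mm [629.8 238.8] [83.5 82.4] 7.5
orange px [389.2 164.9] 4721.5 cen [ 0.6355 -0.1723] rect mm [ 636.7 -172.4] [270.  130.6] 86.5
orange marks px [368.8 161.2] 1130.0 cen [ 0.6406 -0.1181] rect mm [ 646.6 -130.2] [ 79.3 166.2] 5.5
orange marks px [421.5 169. ] 438.0 cen [ 0.6327 -0.2577] rect mm [ 632.9 -257.8] [65.2 63.3] 28.6
lid px [245.8 214.3] 953.0 cen [0.4628 0.1762] rect mm [463.2 176.2] [103.9  60.7] 87.8
jarcap px [346.9 224.3] 193.5 cen [ 0.461  -0.0715] rect mm [461.1 -71.6] [36.7 40.3] 76.2
jar tri (array([ 0.4607, -0.0719,  0.0596]), np.float64(0.0011107645714691556))
glass base px [193.9 211.8] 134.5 cen [0.4628 0.3177] rect mm [463.1 318.1] [28.3 42.8] 52.2
glass base px [205.4 213.3] 46.0 cen [0.4618 0.2876] rect mm [456.4 287.7] [38.9 15.4] 8.4Traceback (most recent call last):
  File "<stdin>", line 17, in <module>
IndexError: list index out of range
```

```bash
python3 - <<'E'
from h import *
np.set_printoptions(precision=4,suppress=True)
T=grab("top");S=grab("scene")
B=mask(T,(100,60,40),(125,255,255),(180,195,215,235));bb=np.vstack(blobs(B)); q=cv2.minEnclosingCircle(plane(T,bb.reshape(-1,2),.012)[:,:2].astype(np.float32)*1000);print("glass top circ",q)
BS=mask(S,(100,60,40),(125,255,255),(335,125,370,165));print([ (cen(c),cv2.contourArea(c)) for c in blobs(BS)])
for c in blobs(BS)[:1]: print("glass scene",plane(S,cen(c),.012)[0])
# bottle cap: white, above dark green
C=mask(T,(0,0,150),(180,60,255),(396,218,414,236));print("cap px",[(cen(c),cv2.contourArea(c)) for c in blobs(C)])
CS=mask(S,(0,0,130),(180,60,255),(215,178,240,200));print("cap px S",[(cen(c),cv2.contourArea(c)) for c in blobs(CS)])
G=mask(T,(60,60,20),(95,255,200),(375,212,420,255)); GS=mask(S,(60,60,20),(95,255,200),(205,190,260,255))
g=blobs(G)[0];print("green",cen(g),cv2.contourArea(g))
m=mask(T,(0,0,0),(180,255,70),(275,205,310,240));print("mill",plane(T,cen(blobs(m)[0]),.05))
m=mask(T,(95,100,40),(125,255,255),(465,150,520,205));print("bowl",plane(T,cen(blobs(m)[0]),.03))
a=T["pixels"][195:275,160:480]
r=T["pixels"][225:250,420:460]; s=S["pixels"][250:280,180:220]; g=T["pixels"][195:235,180:220]; c=T["pixels"][212:252,380:420]; d=S["pixels"][175:255,205:265]
o=np.zeros((600,800,3),np.uint8);o[:125*2,:400]=cv2.resize(r,(400,250),interpolation=0);o[:250,400:733]=cv2.resize(s,(333,250),interpolation=0)
o[260:580,:320]=cv2.resize(g,(320,320),interpolation=0);o[260:580,330:570]=cv2.resize(c,(240,320),interpolation=0);o[260:580,560:800]=cv2.resize(d,(240,320),interpolation=0)
cv2.imwrite("pics/crop1.png",o[:,:,::-1])
E
```

```text
glass top circ ((457.63531494140625, 306.3651123046875), 29.588760375976562)
[([353.548, 152.59066666666666], 125.0)]
glass scene [0.456  0.3101 0.012 ]
cap px [([405.79186991869915, 225.83983739837396], 205.0)]
cap px S [([226.2616487455197, 184.3548387096774], 93.0)]
green [393.45888077858876, 235.96155717761556] 342.5
mill [[0.4489 0.0499 0.05  ]]
bowl [[ 0.6186 -0.4363  0.03  ]]
```

View pics/crop1.png

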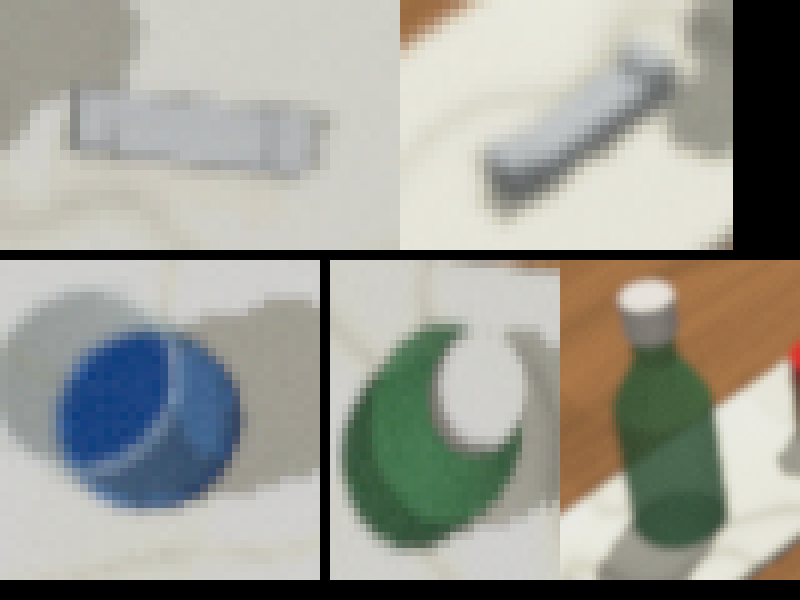

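The crops show the rest at about (439,238) top and (201,265) scene, the bottle cap at (404.5,227.7) top and (226.5,187.5) scene, and the glass's blue base filled by its disc.

```bash
python3 - <<'E'
from h import *
np.set_printoptions(precision=4,suppress=True)
T=grab("top");S=grab("scene")
print("cap",tri(T,[404.5,227.7],S,[226.5,187.5]),plane(T,[404.5,227.7],.161))
print("rest",tri(T,[439.3,237.7],S,[201.1,264.5]),plane(T,[439.3,237.7],.016))
e=plane(T,[[427,236.3],[451,238.5]],.016);print("rest ends",e,np.degrees(np.arctan2(*(e[0]-e[1])[[1,0]])))
print("glass",tri(T,[198,214.5],S,[353.5,152.6]))
print(np.degrees(bot.observe()["tool_rot"]))
W=grab("wrist");print(W["extrinsics"])
from scipy.spatial.transform import Rotation as R
E=W["extrinsics"];o=bot.observe();Rt=R.from_euler("xyz",o["tool_rot"]).as_matrix()
c=-E[:3,:3].T@E[:3,3];print("cam in tool",Rt.T@(c-o["position"]),"cam R in tool",Rt.T@E[:3,:3].T)
E
```

```text
cap (array([ 0.4493, -0.1933,  0.1626]), np.float64(0.001031549960256638)) [[ 0.4499 -0.1932  0.161 ]]
rest (array([ 0.4554, -0.3092,  0.0152]), np.float64(0.0006500244324714261)) [[ 0.4551 -0.3093  0.016 ]]
rest ends [[ 0.4558 -0.2778  0.016 ]
 [ 0.4557 -0.3392  0.016 ]] 89.89613171484669
glass (array([0.4574, 0.3064, 0.014 ]), np.float64(0.0015903995099705484))
[-179.9891   -0.0006   23.134 ]
[[ 0.3939 -0.9191  0.0006 -0.6248]
 [-0.8857 -0.3794  0.2675 -0.0363]
 [-0.2456 -0.1059 -0.9636  0.3768]
 [ 0.      0.      0.      1.    ]]
cam in tool [ 0.0665 -0.0005 -0.1419] cam R in tool [[ 0.0011 -0.9636 -0.2675]
 [ 1.      0.0008  0.001 ]
 [-0.0008 -0.2675  0.9636]]
```

Every point fits: cap z 0.163, rest z 0.015, glass base z 0.014, board sizes right. I'll start with the rest and move above it at yaw 90° so the fingers close along x.

```bash
python3 -m crank '{"travel":[[2.6,3.3,0],[5.2,6.6,0],[7.8,9.9,0],[10.4,13.2,0],[13,16.5,0]],"turn":[[0,0,8],[0,0,16],[0,0,24],[0,0,32],[0,0,40]],"gripper":[0,0,0,0,0]}' 40
python3 -m crank '{"travel":[[2,2.5,-1.5],[4,5,-3],[6,7.5,-4.5],[8,10,-6],[8,10,-6]],"turn":[[0,0,7],[0,0,14],[0,0,21],[0,0,26.9],[0,0,26.9]],"gripper":[0,0,0,0,0]}'
python3 - <<'E'
from h import *
o=bot.observe();print(o["position"],np.degrees(o["tool_rot"]),o["qpos"])
f=grab("wrist");cv2.imwrite("pics/w1.png",f["pixels"][:,:,::-1])
E
```

```text
clock: 0.95
position: [0.3764, -0.4084, 0.2315]
tool_rot: [3.141, 0.0, 1.108]
force: [0.1, -0.1, 0.3]
grip_width: 0.0854
finger_force: 0.0
clock: 1.45
position: [0.4575, -0.3056, 0.1698]
tool_rot: [-3.141, -0.003, 1.58]
force: [-0.7, 0.1, 0.9]
grip_width: 0.0855
finger_force: 0.0
[ 0.45748782 -0.30562683  0.16977851] [-1.79969542e+02 -1.62818328e-01  9.05414253e+01] [ 0.75730033  0.50154507 -0.37427796  1.84310735  0.23464548  0.84211963
  0.27690635]
```

View pics/w1.png

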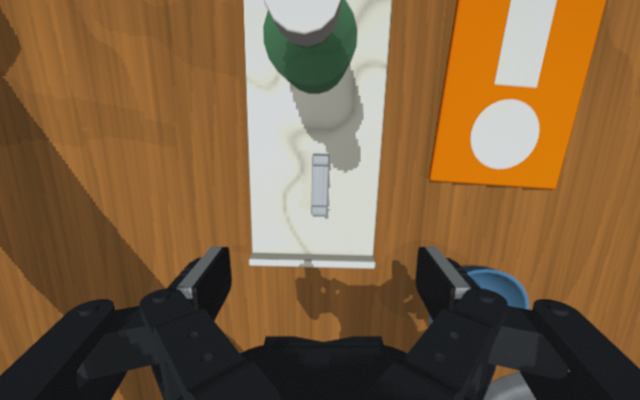

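The wrist view shows the rest at (320,185), nearly square to the fingers, with the small disc at (505,134). I'll compare both with the earlier figures.

```bash
python3 - <<'E'
from h import *
f=grab("wrist");print(plane(f,[[320,155],[320,185],[319.5,214]],.02),plane(f,[[505,134]],.008));print(bot.observe()["position"])
E
```

```text
[[ 0.45199158 -0.2793021   0.02      ]
 [ 0.45206238 -0.30825243  0.02      ]
 [ 0.45163843 -0.33772213  0.02      ]] [[ 0.6303327  -0.25953556  0.008     ]]
[ 0.45565656 -0.30943577  0.17110145]
```

```bash
python3 -m crank '{"travel":[[0,0,-3],[0,0,-6],[-0.1,0,-9],[-0.1,0,-11],[-0.1,0,-12.5]],"turn":[[0,0,0],[0,0,0],[0,0,0],[0,0,0],[0,0,0]],"gripper":[0,0,0,0,0]}'
python3 -m crank '{"travel":[[0,0,-1],[0,0,-2],[0,0,-3],[0,0,-3.5],[0,0,-3.5]],"turn":[[0,0,0],[0,0,0],[0,0,0],[0,0,0],[0,0,0]],"gripper":[0,0,0,0,0]}'
python3 -m crank '{"travel":[[0,0,0],[0,0,0],[0,0,0],[0,0,0],[0,0,0]],"turn":[[0,0,0],[0,0,0],[0,0,0],[0,0,0],[0,0,0]],"gripper":[0.4,0.7,1,1,1]}' 40
python3 -m crank '{"travel":[[0,0,0],[0,0,0],[0,0,0],[0,0,0],[0,0,0]],"turn":[[0,0,0],[0,0,0],[0,0,0],[0,0,0],[0,0,0]],"gripper":[1,1,1,1,1]}' 40
```

```text
clock: 2.05
position: [0.4537, -0.3108, 0.0454]
tool_rot: [-3.141, 0.0, 1.569]
force: [0.3, -0.4, -0.5]
grip_width: 0.0854
finger_force: 0.0
clock: 2.55
position: [0.4544, -0.3097, 0.0109]
tool_rot: [-3.141, -0.0, 1.571]
force: [0.0, 0.3, 0.5]
grip_width: 0.0856
finger_force: 0.0
clock: 3.05
position: [0.4546, -0.3098, 0.0116]
tool_rot: [3.141, 0.0, 1.571]
force: [-4.9, 2.1, 13.5]
grip_width: 0.0146
finger_force: 40.8
clock: 3.55
position: [0.4546, -0.3098, 0.0116]
tool_rot: [3.141, 0.0, 1.571]
force: [-1.2, 0.1, 5.7]
grip_width: 0.0144
finger_force: 39.9
```

```bash
python3 -m crank '{"travel":[[0,0,1],[0,0,3],[0,0,6],[4,0,6],[8,2,6]],"turn":[[0,0,0],[0,0,0],[0,0,0],[0,0,0],[0,0,0]],"gripper":[1,1,1,1,1]}'
python3 -m crank '{"travel":[[3.5,3,0],[7,7,0],[10.2,11.7,0],[10.2,11.7,0],[10.2,11.7,0]],"turn":[[0,0,-1],[0,0,-2],[0,0,-3.5],[0,0,-3.5],[0,0,-3.5]],"gripper":[1,1,1,1,1]}'
python3 - <<'E'
from h import *
f=grab("wrist");cv2.imwrite("pics/w2.png",f["pixels"][:,:,::-1]); print(bot.observe()["position"],bot.observe()["grip_width"])
E
```

```text
clock: 4.05
position: [0.5351, -0.293, 0.0733]
tool_rot: [3.14, 0.003, 1.567]
force: [1.2, -0.1, -1.2]
grip_width: 0.0144
finger_force: 39.2
clock: 4.55
position: [0.6376, -0.1699, 0.0717]
tool_rot: [3.141, -0.001, 1.514]
force: [-0.5, -0.7, -0.5]
grip_width: 0.0143
finger_force: 39.2
[ 0.63653092 -0.17228254  0.07161124] 0.014781228258884125
```

View pics/w2.png

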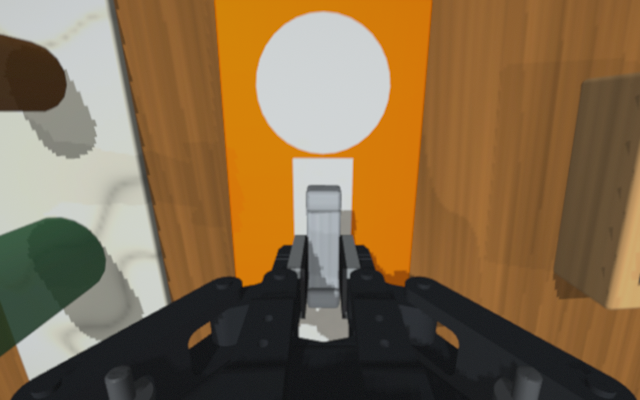

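The rest is held centred over its rectangle (322,245). Next I'll lower it, release and go to the jar.

```bash
python3 -m crank '{"travel":[[0,0,-2],[0,0,-4],[0,0,-5.2],[0,0,-5.8],[0,0,-6]],"turn":[[0,0,0],[0,0,0],[0,0,0],[0,0,0],[0,0,0]],"gripper":[1,1,1,1,1]}'
python3 -m crank '{"travel":[[0,0,0],[0,0,0],[0,0,0],[0,0,0],[0,0,0]],"turn":[[0,0,0],[0,0,0],[0,0,0],[0,0,0],[0,0,0]],"gripper":[1,0.6,0.3,0,0]}'
python3 -m crank '{"travel":[[0,0,1],[0,0,3],[0,0,7],[0,0,11],[0,0,15]],"turn":[[0,0,0],[0,0,0],[0,0,0],[0,0,0],[0,0,0]],"gripper":[0,0,0,0,0]}'
python3 -m crank '{"travel":[[-4,2.3,0],[-8,4.6,0],[-12,6.9,0],[-15.9,9,0],[-17.5,10,0]],"turn":[[0,0,0],[0,0,0],[0,0,3.5],[0,0,3.5],[0,0,3.5]],"gripper":[0,0,0,0,0]}'
python3 - <<'E'
from h import *
for n in("top","wrist"):
    f=grab(n);cv2.imwrite(f"pics/{n}3.png",f["pixels"][:,:,::-1])
print(bot.observe()["position"])
E
```

```text
clock: 5.1
position: [0.6357, -0.1739, 0.0116]
tool_rot: [-3.14, 0.001, 1.509]
force: [-12.1, 1.1, 24.5]
grip_width: 0.0144
finger_force: 42.1
clock: 5.6
position: [0.6366, -0.1728, 0.0114]
tool_rot: [3.141, 0.0, 1.51]
force: [0.2, -1.2, 0.5]
grip_width: 0.0718
finger_force: 0.0
clock: 6.1
position: [0.6364, -0.1726, 0.1637]
tool_rot: [3.141, -0.0, 1.511]
force: [-0.0, 0.6, -0.8]
grip_width: 0.0855
finger_force: 0.0
clock: 6.6
position: [0.4585, -0.0716, 0.1621]
tool_rot: [-3.141, 0.001, 1.573]
force: [-0.4, 0.6, 0.0]
grip_width: 0.0853
finger_force: 0.0
[ 0.45981535 -0.07172197  0.16233414]
```

View pics/wrist3.png

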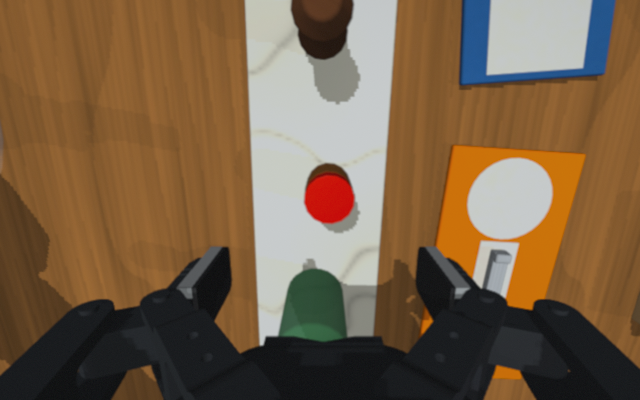

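The rest sits on its rectangle, and the jar cap at (329,198) is between the fingers.

```bash
python3 -m crank '{"travel":[[0.1,0,-3],[0.1,0,-6],[0.1,0,-9],[0.1,0,-11],[0.1,0,-12]],"turn":[[0,0,0],[0,0,0],[0,0,0],[0,0,0],[0,0,0]],"gripper":[0,0,0,0,0]}'
python3 -m crank '{"travel":[[0,0,-1],[0,0,-2],[0,0,-2.2],[0,0,-2.2],[0,0,-2.2]],"turn":[[0,0,0],[0,0,0],[0,0,0],[0,0,0],[0,0,0]],"gripper":[0,0,0,0.3,0.5]}' 30
python3 -m crank '{"travel":[[0,0,0],[0,0,0],[0,0,0],[0,0,0],[0,0,0]],"turn":[[0,0,0],[0,0,0],[0,0,0],[0,0,0],[0,0,0]],"gripper":[0.7,1,1,1,1]}' 30
python3 -m crank '{"travel":[[0,0,1],[0,0,3],[0,0,6],[0,0,8],[4,0,8]],"turn":[[0,0,0],[0,0,0],[0,0,0],[0,0,0],[0,0,0]],"gripper":[1,1,1,1,1]}'
python3 -m crank '{"travel":[[4,0,0],[8,-2.6,0],[11,-6,0],[13.1,-9.8,0],[13.1,-13,0]],"turn":[[0,0,0],[0,0,0],[0,0,0],[0,0,0],[0,0,0]],"gripper":[1,1,1,1,1]}'
python3 -m crank '{"travel":[[0,-3,0],[0,-5.6,0],[0,-5.6,-2],[0,-5.6,-4],[0,-5.6,-5]],"turn":[[0,0,0],[0,0,0],[0,0,0],[0,0,0],[0,0,0]],"gripper":[1,1,1,1,1]}'
```

```text
clock: 7.2
position: [0.4626, -0.0729, 0.0401]
tool_rot: [-3.14, 0.0, 1.571]
force: [0.3, -0.4, 0.8]
grip_width: 0.0855
finger_force: 0.0
clock: 7.7
position: [0.4629, -0.0728, 0.0198]
tool_rot: [3.141, 0.0, 1.571]
force: [-0.1, 0.2, 0.9]
grip_width: 0.0594
finger_force: 0.0
clock: 8.2
position: [0.4629, -0.0728, 0.0199]
tool_rot: [3.141, 0.0, 1.571]
force: [-0.9, -0.7, 8.2]
grip_width: 0.0409
finger_force: 29.3
clock: 8.7
position: [0.5008, -0.0736, 0.1026]
tool_rot: [3.141, 0.001, 1.571]
force: [0.1, -0.2, -1.6]
grip_width: 0.0411
finger_force: 30.8
clock: 9.2
position: [0.6354, -0.2045, 0.0999]
tool_rot: [3.14, -0.0, 1.571]
force: [-1.0, 0.6, -0.8]
grip_width: 0.0414
finger_force: 30.8
clock: 9.7
position: [0.6327, -0.2587, 0.0484]
tool_rot: [-3.14, -0.001, 1.571]
force: [-0.1, 0.3, -0.4]
grip_width: 0.0414
finger_force: 30.9
```

```bash
python3 -m crank '{"travel":[[0,0,-1],[0,0,-2],[0,0,-2.6],[0,0,-3],[0,0,-3]],"turn":[[0,0,0],[0,0,0],[0,0,0],[0,0,0],[0,0,0]],"gripper":[1,1,1,1,1]}'
python3 -m crank '{"travel":[[0,0,0],[0,0,0],[0,0,0],[0,0,0],[0,0,0]],"turn":[[0,0,0],[0,0,0],[0,0,0],[0,0,0],[0,0,0]],"gripper":[0.6,0.3,0,0,0]}'
python3 -m crank '{"travel":[[0,0,2],[0,0,6],[0,0,11],[0,0,16],[0,0,21]],"turn":[[0,0,0],[0,0,0],[0,0,0],[0,0,0],[0,0,0]],"gripper":[0,0,0,0,0]}'
python3 -m crank '{"travel":[[-4,1.5,1],[-8,3,2],[-12,4.5,2],[-16,6,2],[-18.3,6.6,2]],"turn":[[0,0,0],[0,0,0],[0,0,0],[0,0,0],[0,0,0]],"gripper":[0,0,0,0,0]}'
python3 - <<'E'
from h import *
for n in("top","wrist"):
    f=grab(n);cv2.imwrite(f"pics/{n}4.png",f["pixels"][:,:,::-1])
print(bot.observe()["position"])
a=cv2.imread("pics/wrist4.png");b=cv2.imread("pics/top4.png")[100:280,330:490]
o=np.zeros((400,800,3),np.uint8);o[:,:440]=a[:,100:540];o[:,445:800]=cv2.resize(b,(355,400));cv2.imwrite("pics/c4.png",o)
E
```

```text
clock: 10.2
position: [0.6338, -0.2588, 0.0197]
tool_rot: [3.141, 0.0, 1.571]
force: [0.3, -0.2, -1.0]
grip_width: 0.041
finger_force: 31.1
clock: 10.7
position: [0.6336, -0.2587, 0.0193]
tool_rot: [3.142, -0.0, 1.571]
force: [0.4, -0.0, 0.3]
grip_width: 0.0852
finger_force: 0.0
clock: 11.2
position: [0.6332, -0.2587, 0.2315]
tool_rot: [3.141, -0.0, 1.571]
force: [0.1, -0.2, 0.2]
grip_width: 0.0858
finger_force: 0.0
clock: 11.7
position: [0.4479, -0.1917, 0.2496]
tool_rot: [-3.141, 0.001, 1.572]
force: [1.6, -0.0, 0.5]
grip_width: 0.0854
finger_force: 0.0
[ 0.44811243 -0.1924841   0.24993585]
```

View pics/c4.png

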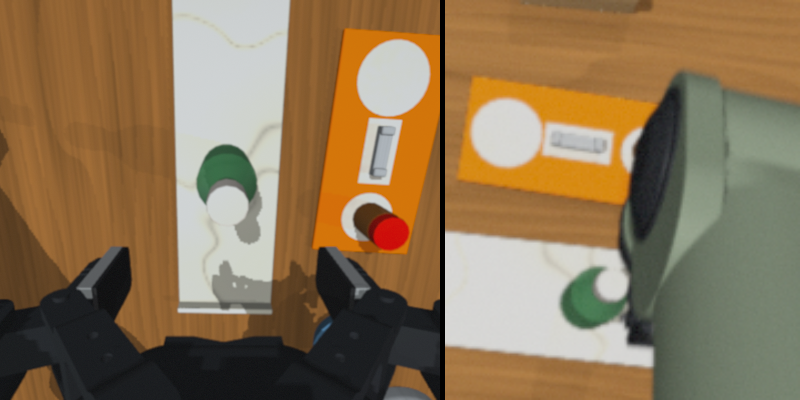

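The jar stands on its disc, and the bottle cap is at wrist (328,205), midway between the fingers.

```bash
python3 -m crank '{"travel":[[0.1,0,-2.5],[0.2,0,-5],[0.2,0,-7.5],[0.2,0,-9.5],[0.2,0,-11.3]],"turn":[[0,0,0],[0,0,0],[0,0,0],[0,0,0],[0,0,0]],"gripper":[0,0,0,0,0]}' 60
python3 -m crank '{"travel":[[0,0,0],[0,0,0],[0,0,0],[0,0,0],[0,0,0]],"turn":[[0,0,0],[0,0,0],[0,0,0],[0,0,0],[0,0,0]],"gripper":[0.3,0.5,0.7,1,1]}'
python3 -m crank '{"travel":[[0,0,0],[0,0,1],[0,0,3],[0,0,6],[0,0,9]],"turn":[[0,0,0],[0,0,0],[0,0,0],[0,0,0],[0,0,0]],"gripper":[1,1,1,1,1]}'
python3 -m crank '{"travel":[[0,0,3],[1,1,3],[2,3,3],[3,6,3],[4.3,9.2,3]],"turn":[[0,0,0],[0,0,0],[0,0,0],[0,0,0],[0,0,0]],"gripper":[1,1,1,1,1]}'
```

```text
clock: 12.3
position: [0.4531, -0.1928, 0.1352]
tool_rot: [-3.142, -0.0, 1.571]
force: [0.6, 0.3, 0.3]
grip_width: 0.0853
finger_force: 0.0
clock: 12.8
position: [0.4528, -0.1931, 0.1373]
tool_rot: [3.141, 0.001, 1.571]
force: [-2.7, 0.1, 8.8]
grip_width: 0.0308
finger_force: 58.5
clock: 13.3
position: [0.4524, -0.1925, 0.2281]
tool_rot: [3.141, -0.0, 1.572]
force: [0.7, -0.2, -2.8]
grip_width: 0.031
finger_force: 59.8
clock: 13.8
position: [0.4956, -0.0997, 0.2564]
tool_rot: [-3.142, 0.0, 1.57]
force: [0.3, 0.4, -2.8]
grip_width: 0.0304
finger_force: 59.9
```

```bash
python3 -m crank '{"travel":[[1.4,3.5,0],[2.8,7,0],[4.2,10.5,0],[5.6,14,0],[7,17.5,0]],"turn":[[0,0,0],[0,0,0],[0,0,0],[0,0,0],[0,0,0]],"gripper":[1,1,1,1,1]}'
python3 -m crank '{"travel":[[1.4,3.5,0],[2.8,7,0],[4.2,10.5,0],[5.4,13.5,0],[6.2,15.5,0]],"turn":[[0,0,0],[0,0,0],[0,0,0],[0,0,0],[0,0,0]],"gripper":[1,1,1,1,1]}'
python3 -m crank '{"travel":[[0.2,0.8,0],[0.2,1,0],[0.2,1,-2],[0.2,1,-4],[0.2,1,-6]],"turn":[[0,0,0],[0,0,0],[0,0,0],[0,0,0],[0,0,0]],"gripper":[1,1,1,1,1]}'
python3 - <<'E'
from h import *
for n in("top","wrist"):
    f=grab(n);cv2.imwrite(f"pics/{n}5.png",f["pixels"][:,:,::-1])
print(bot.observe()["position"])
a=cv2.imread("pics/wrist5.png");b=cv2.imread("pics/top5.png")[80:280,170:350]
o=np.zeros((400,800,3),np.uint8);o[:,:440]=a[:,100:540];o[:,440:800]=cv2.resize(b,(360,400));cv2.imwrite("pics/c5.png",o)
E
```

```text
clock: 14.3
position: [0.5658, 0.0762, 0.2563]
tool_rot: [-3.141, -0.0, 1.572]
force: [0.7, -0.4, -2.8]
grip_width: 0.0306
finger_force: 59.9
clock: 14.8
position: [0.6273, 0.2325, 0.2559]
tool_rot: [-3.141, -0.001, 1.574]
force: [-0.8, -0.2, -2.7]
grip_width: 0.0307
finger_force: 59.9
clock: 15.3
position: [0.6295, 0.2378, 0.1959]
tool_rot: [3.141, 0.001, 1.57]
force: [-0.7, 0.1, -2.3]
grip_width: 0.0305
finger_force: 60.3
[0.62838419 0.23735265 0.19402083]
```

View pics/c5.png

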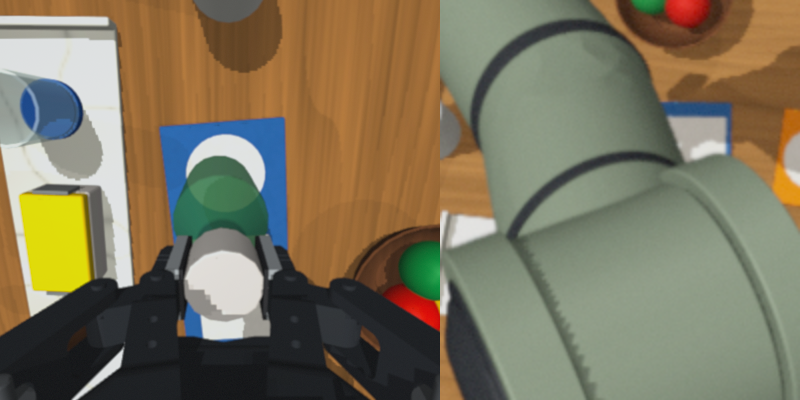

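The bottle is upright over the disc. I'll lower it, release and go above the glass.

```bash
python3 -m crank '{"travel":[[0,0,-2],[0,0.1,-4],[0,0.1,-5],[0,0.1,-5.7],[0,0.1,-6]],"turn":[[0,0,0],[0,0,0],[0,0,0],[0,0,0],[0,0,0]],"gripper":[1,1,1,1,1]}'
python3 -m crank '{"travel":[[0,0,0],[0,0,0],[0,0,0],[0,0,0],[0,0,0]],"turn":[[0,0,0],[0,0,0],[0,0,0],[0,0,0],[0,0,0]],"gripper":[1,0.8,0.6,0.3,0]}'
python3 -m crank '{"travel":[[0,0,0],[0,0,2],[0,0,5],[0,0,8],[0,0,11]],"turn":[[0,0,0],[0,0,0],[0,0,0],[0,0,0],[0,0,0]],"gripper":[0,0,0,0,0]}'
python3 -m crank '{"travel":[[-3.5,1.5,0],[-7.5,3,0],[-11.5,4.5,0],[-15,6,-2],[-17,6.7,-5]],"turn":[[0,0,0],[0,0,0],[0,0,0],[0,0,0],[0,0,0]],"gripper":[0,0,0,0,0]}'
python3 - <<'E'
from h import *
for n in("top","wrist"):
    f=grab(n);cv2.imwrite(f"pics/{n}6.png",f["pixels"][:,:,::-1])
print(bot.observe()["position"])
a=cv2.imread("pics/wrist6.png");b=cv2.imread("pics/top6.png")[100:280,170:330]
o=np.zeros((400,800,3),np.uint8);o[:,:440]=a[:,100:540];o[:,445:800]=cv2.resize(b,(355,400));cv2.imwrite("pics/c6.png",o)
m=mask(f,(100,60,40),(125,255,255),(240,80,400,280));bb=blobs(m,60)
for c in bb: print(cv2.boundingRect(c),cen(c),plane(f,cen(c),.012))
E
```

```text
clock: 15.9
position: [0.6299, 0.2403, 0.1372]
tool_rot: [3.141, -0.0, 1.571]
force: [-6.3, -1.1, 29.6]
grip_width: 0.0309
finger_force: 63.6
clock: 16.4
position: [0.6297, 0.2402, 0.1365]
tool_rot: [3.141, -0.0, 1.571]
force: [-0.6, -0.2, -1.0]
grip_width: 0.0624
finger_force: 0.0
clock: 16.9
position: [0.6294, 0.2402, 0.2475]
tool_rot: [-3.141, -0.0, 1.571]
force: [-0.5, -0.1, 0.5]
grip_width: 0.0856
finger_force: 0.0
clock: 17.4
position: [0.4576, 0.3091, 0.1975]
tool_rot: [3.139, -0.002, 1.574]
force: [1.9, 0.7, -0.1]
grip_width: 0.0856
finger_force: 0.0
[0.45595339 0.30766123 0.19396856]
(299, 152, 55, 56) [326.2452924038939, 179.64115682512613] [[0.45526101 0.30662554 0.012     ]]
```

View pics/c6.png

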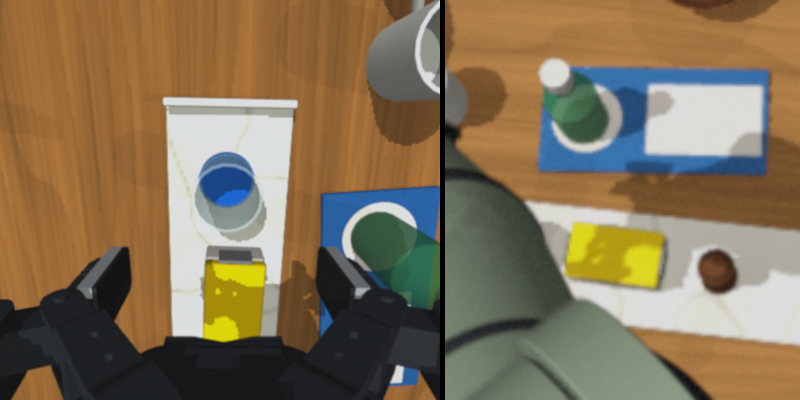

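The bottle stands on its disc. The glass measures (0.4555, 0.3066) and lies under the gripper.

```bash
python3 -m crank '{"travel":[[0,0,-4],[0,-0.1,-7.5],[0,-0.1,-10],[0,-0.1,-12],[0,-0.1,-13.5]],"turn":[[0,0,0],[0,0,0],[0,0,0],[0,0,0],[0,0,0]],"gripper":[0,0,0,0,0]}' 30
python3 -m crank '{"travel":[[0,0,-1],[0,0,-2],[0,0,-2],[0,0,-2],[0,0,-2]],"turn":[[0,0,0],[0,0,0],[0,0,0],[0,0,0],[0,0,0]],"gripper":[0,0,0.2,0.35,0.5]}'
python3 -m crank '{"travel":[[0,0,0],[0,0,0],[0,0,0],[0,0,1],[0,0,2]],"turn":[[0,0,0],[0,0,0],[0,0,0],[0,0,0],[0,0,0]],"gripper":[0.7,1,1,1,1]}'
python3 -m crank '{"travel":[[0,0,2],[0,0,4],[0,0,7],[0,0,8],[0,-2,8]],"turn":[[0,0,0],[0,0,0],[0,0,0],[0,0,0],[0,0,0]],"gripper":[1,1,1,1,1]}'
```

```text
clock: 18.0
position: [0.4601, 0.3059, 0.0603]
tool_rot: [-3.141, 0.0, 1.571]
force: [-0.2, 1.0, 0.0]
grip_width: 0.0851
finger_force: 0.0
clock: 18.5
position: [0.4599, 0.3065, 0.042]
tool_rot: [3.141, -0.001, 1.571]
force: [0.2, 0.1, -2.1]
grip_width: 0.0576
finger_force: 32.4
clock: 19.0
position: [0.4594, 0.3061, 0.062]
tool_rot: [-3.141, 0.0, 1.571]
force: [-0.2, 0.4, -1.3]
grip_width: 0.0578
finger_force: 32.9
clock: 19.5
position: [0.4599, 0.2886, 0.1434]
tool_rot: [3.139, -0.003, 1.574]
force: [0.1, -0.1, -2.9]
grip_width: 0.0576
finger_force: 32.9
```

```bash
python3 -m crank '{"travel":[[0,-4,0],[1,-8,0],[2,-12,0],[4,-15.5,0],[6.5,-19,0]],"turn":[[0,0,0],[0,0,0],[0,0,0],[0,0,0],[0,0,0]],"gripper":[1,1,1,1,1]}'
python3 -m crank '{"travel":[[2.5,-3.5,0],[5,-7,0],[7.5,-10.5,0],[9.7,-14,0],[11,-16.5,0]],"turn":[[0,0,0],[0,0,0],[0,0,0],[0,0,0],[0,0,0]],"gripper":[1,1,1,1,1]}'
python3 -m crank '{"travel":[[0.7,-1.5,0],[0.7,-1.9,0],[0.7,-1.9,-2.5],[0.7,-1.9,-5],[0.7,-1.9,-7]],"turn":[[0,0,0],[0,0,0],[0,0,0],[0,0,0],[0,0,0]],"gripper":[1,1,1,1,1]}'
python3 - <<'E'
from h import *
f=grab("wrist");cv2.imwrite("pics/w7.png",f["pixels"][:,:,::-1]); print(bot.observe()["position"])
E
```

```text
clock: 20.0
position: [0.5246, 0.0945, 0.1417]
tool_rot: [-3.142, 0.0, 1.572]
force: [1.2, 1.1, -1.7]
grip_width: 0.0582
finger_force: 32.9
clock: 20.5
position: [0.6354, -0.0718, 0.1411]
tool_rot: [-3.142, 0.001, 1.569]
force: [-0.8, 1.1, -1.3]
grip_width: 0.0579
finger_force: 32.9
clock: 21.0
position: [0.6407, -0.086, 0.0703]
tool_rot: [-3.141, -0.001, 1.573]
force: [1.2, -1.0, -2.2]
grip_width: 0.0578
finger_force: 33.0
[ 0.63921524 -0.08588986  0.06733896]
```

View pics/w7.png

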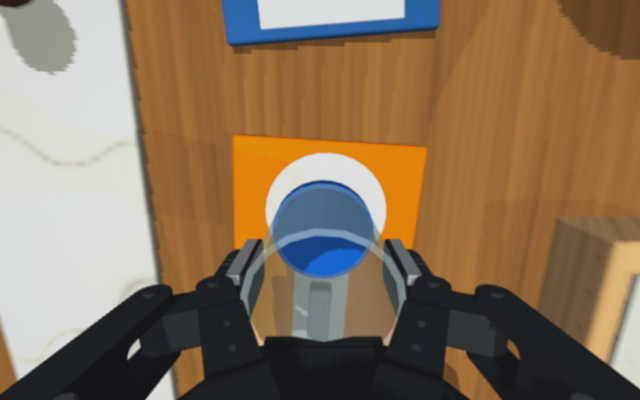

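The glass is upright over the large disc, base at (322,228). I'll set it down and go to the lunchbox.

```bash
python3 -m crank '{"travel":[[0.1,-0.1,-1],[0.1,-0.1,-2],[0.1,-0.1,-2.5],[0.1,-0.1,-2.8],[0.1,-0.1,-3]],"turn":[[0,0,0],[0,0,0],[0,0,0],[0,0,0],[0,0,0]],"gripper":[1,1,1,1,1]}'
python3 -m crank '{"travel":[[0,0,0],[0,0,0],[0,0,0],[0,0,0],[0,0,0]],"turn":[[0,0,0],[0,0,0],[0,0,0],[0,0,0],[0,0,0]],"gripper":[0.5,0.3,0.1,0,0]}'
python3 -m crank '{"travel":[[0,0,1],[0,0,3],[0,0,6],[0,0,10],[0,0,14]],"turn":[[0,0,0],[0,0,0],[0,0,0],[0,0,0],[0,0,0]],"gripper":[0,0,0,0,0]}'
python3 -m crank '{"travel":[[-2.5,3.5,0],[-5,7,0],[-7.5,10.5,0],[-10,14,0],[-12.5,17.5,0]],"turn":[[0,0,0],[0,0,0],[0,0,0],[0,0,0],[0,0,0]],"gripper":[0,0,0,0,0]}'
python3 -m crank '{"travel":[[-2.5,3.5,0],[-4.5,7,0],[-5.3,8.8,0],[-5.3,8.8,0],[-5.3,8.8,0]],"turn":[[0,0,-1],[0,0,-2],[0,0,-2],[0,0,-2],[0,0,-2]],"gripper":[0,0,0,0,0]}'
python3 - <<'E'
from h import *
for n in("top","wrist"):
    f=grab(n);cv2.imwrite(f"pics/{n}8.png",f["pixels"][:,:,::-1])
print(bot.observe()["position"])
a=cv2.imread("pics/wrist8.png");b=cv2.imread("pics/top8.png")[100:280,330:490]
o=np.zeros((400,800,3),np.uint8);o[:,:440]=a[:,100:540];o[:,445:800]=cv2.resize(b,(355,400));cv2.imwrite("pics/c8.png",o)
for c in blobs(mask(f,(22,150,100),(35,255,255)),200): 
    r=plane(f,c.reshape(-1,2),.056)[:,:2].astype(np.float32)*1000;print(cv2.minAreaRect(r))
E
```

```text
clock: 21.55
position: [0.6427, -0.0886, 0.0417]
tool_rot: [3.141, -0.0, 1.571]
force: [-15.4, 1.4, 38.8]
grip_width: 0.0581
finger_force: 35.9
clock: 22.05
position: [0.6426, -0.0888, 0.0414]
tool_rot: [3.141, 0.0, 1.571]
force: [0.1, -0.2, -0.1]
grip_width: 0.0851
finger_force: 0.0
clock: 22.55
position: [0.6423, -0.0886, 0.1834]
tool_rot: [-3.141, -0.0, 1.572]
force: [0.1, 0.6, -0.5]
grip_width: 0.0856
finger_force: 0.0
clock: 23.05
position: [0.5165, 0.0874, 0.1821]
tool_rot: [3.141, 0.0, 1.571]
force: [0.8, 1.1, 0.6]
grip_width: 0.0855
finger_force: 0.0
clock: 23.55
position: [0.4647, 0.1742, 0.1818]
tool_rot: [3.141, 0.0, 1.537]
force: [0.5, -0.5, -0.9]
grip_width: 0.0859
finger_force: 0.0
[0.46503218 0.17332024 0.18150713]
((462.8343505859375, 179.44444274902344), (102.09406280517578, 59.96133041381836), 88.14662170410156)
```

View pics/c8.png

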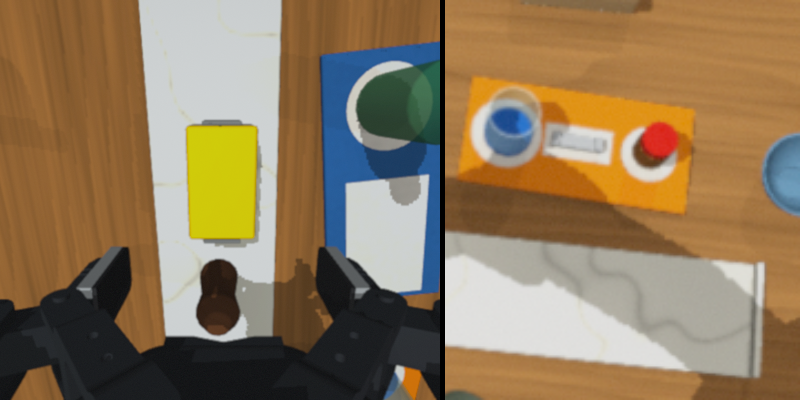

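All three things are set on the orange board. The lunchbox centre is about (0.463, 0.178), with yaw -2°.

```bash
python3 -m crank '{"travel":[[-0.1,0.2,-3],[-0.2,0.4,-6],[-0.2,0.4,-9],[-0.2,0.4,-11.5],[-0.2,0.4,-13.3]],"turn":[[0,0,0],[0,0,0],[0,0,0],[0,0,0],[0,0,0]],"gripper":[0,0,0,0,0]}' 50
python3 -m crank '{"travel":[[0,0,-1.5],[0,0,-3],[0,0,-3],[0,0,-3],[0,0,-3]],"turn":[[0,0,0],[0,0,0],[0,0,0],[0,0,0],[0,0,0]],"gripper":[0,0,0.2,0.35,0.5]}'
python3 -m crank '{"travel":[[0,0,0],[0,0,0],[0,0,0],[0,0,1],[0,0,2]],"turn":[[0,0,0],[0,0,0],[0,0,0],[0,0,0],[0,0,0]],"gripper":[0.7,1,1,1,1]}'
python3 -m crank '{"travel":[[0,0,2],[0,0,4],[3,0,4],[6,-1,4],[9.5,-3,4]],"turn":[[0,0,0],[0,0,0],[0,0,2],[0,0,4],[0,0,6.5]],"gripper":[1,1,1,1,1]}'
python3 -m crank '{"travel":[[3.5,-2,0],[6.5,-4,0],[8.2,-4.8,0],[8.2,-4.8,-1],[8.2,-4.8,-3]],"turn":[[0,0,0],[0,0,0],[0,0,0],[0,0,0],[0,0,0]],"gripper":[1,1,1,1,1]}'
python3 - <<'E'
from h import *
f=grab("wrist");cv2.imwrite("pics/w9.png",f["pixels"][:,:,::-1]); print(bot.observe()["position"])
E
```

```text
clock: 24.15
position: [0.4625, 0.177, 0.0467]
tool_rot: [-3.14, 0.001, 1.535]
force: [-0.6, 0.0, -0.0]
grip_width: 0.0854
finger_force: 0.0
clock: 24.65
position: [0.4631, 0.178, 0.019]
tool_rot: [3.141, -0.0, 1.536]
force: [-0.4, -0.2, -1.7]
grip_width: 0.0613
finger_force: 55.0
clock: 25.15
position: [0.4624, 0.1783, 0.0391]
tool_rot: [-3.141, 0.0, 1.537]
force: [-0.3, 0.1, -2.1]
grip_width: 0.0615
finger_force: 55.2
clock: 25.65
position: [0.5584, 0.1495, 0.0798]
tool_rot: [3.141, -0.001, 1.654]
force: [-0.2, 1.0, -2.5]
grip_width: 0.0617
finger_force: 55.4
clock: 26.15
position: [0.6403, 0.1003, 0.0496]
tool_rot: [3.139, -0.001, 1.649]
force: [-0.8, 1.2, -3.6]
grip_width: 0.0615
finger_force: 55.5
[0.63800575 0.10017493 0.04565177]
```

View pics/w9.png

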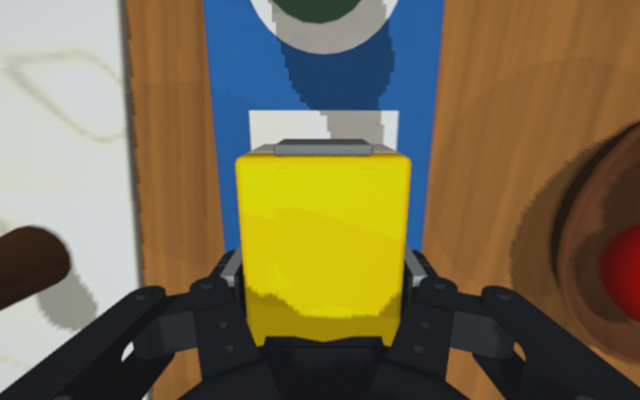

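The lunchbox is aligned with the rectangle. I'll set it down, release, and back off up and towards the robot.

```bash
python3 -m crank '{"travel":[[0.1,-0.1,-1],[0.1,-0.1,-2],[0.1,-0.1,-2.5],[0.1,-0.1,-2.8],[0.1,-0.1,-3]],"turn":[[0,0,0],[0,0,0],[0,0,0],[0,0,0],[0,0,0]],"gripper":[1,1,1,1,1]}'
python3 -m crank '{"travel":[[0,0,0],[0,0,0],[0,0,0],[0,0,0],[0,0,0]],"turn":[[0,0,0],[0,0,0],[0,0,0],[0,0,0],[0,0,0]],"gripper":[0.5,0.3,0.1,0,0]}'
python3 -m crank '{"travel":[[0,0,1],[0,0,4],[0,0,8],[0,0,12],[0,0,16.5]],"turn":[[0,0,0],[0,0,0],[0,0,0],[0,0,0],[0,0,0]],"gripper":[0,0,0,0,0]}'
python3 -m crank '{"travel":[[-4,-2,2],[-7,-5,5],[-10,-8,8],[-13,-11,8],[-16,-14,8]],"turn":[[0,0,0],[0,0,0],[0,0,0],[0,0,0],[0,0,0]],"gripper":[0,0,0,0,0]}'
python3 -m crank '{"travel":[[-1,-4,0],[-2,-8,0],[-3,-12,0],[-4,-16,0],[-5,-20,0]],"turn":[[0,0,0],[0,0,0],[0,0,0],[0,0,0],[0,0,0]],"gripper":[0,0,0,0,0]}'
python3 -m crank '{"travel":[[-1,-4,0],[-2,-8,0],[-3,-12,0],[-4,-16,0],[-5,-20,0]],"turn":[[0,0,-8],[0,0,-16],[0,0,-24],[0,0,-32],[0,0,-32]],"gripper":[0,0,0,0,0]}'
python3 - <<'E'
from h import *
np.set_printoptions(precision=4,suppress=True)
T=grab("top");S=grab("scene")
o=np.zeros((600,800,3),np.uint8);o[:250]=cv2.resize(T["pixels"][100:240,130:578],(800,250));o[250:,:560]=cv2.resize(S["pixels"][100:350,180:580],(560,350))
cv2.imwrite("pics/end.png",o[:,:,::-1])
c=blobs(mask(T,(22,150,100),(35,255,255),(215,120,330,190)))[0];print("box",cv2.minAreaRect(plane(T,c.reshape(-1,2),.056)[:,:2].astype(np.float32)*1000))
c=blobs(mask(T,(0,150,80),(8,255,255),(400,140,450,190)))[0];print("jar",plane(T,cen(c),.06))
m=np.vstack(blobs(mask(T,(100,60,40),(125,255,255),(338,140,376,180))));print("glass",cv2.minEnclosingCircle(plane(T,m.reshape(-1,2),.012)[:,:2].astype(np.float32)*1000))
m=mask(T,(95,100,40),(125,255,255),(465,150,520,205));print("bowl",plane(T,cen(blobs(m)[0]),.03))
E
```

```text
clock: 26.7
position: [0.6406, 0.0994, 0.0185]
tool_rot: [3.141, -0.0, 1.65]
force: [-16.2, -3.7, 37.5]
grip_width: 0.0612
finger_force: 60.5
clock: 27.2
position: [0.6407, 0.0993, 0.0185]
tool_rot: [3.141, -0.0, 1.65]
force: [-0.3, -0.1, -0.1]
grip_width: 0.0853
finger_force: 0.0
clock: 27.7
position: [0.6401, 0.0993, 0.1853]
tool_rot: [-3.141, -0.0, 1.65]
force: [-0.1, -0.1, -1.0]
grip_width: 0.0857
finger_force: 0.0
clock: 28.2
position: [0.4793, -0.0419, 0.2648]
tool_rot: [3.14, 0.001, 1.65]
force: [-0.1, -0.6, -0.9]
grip_width: 0.0854
finger_force: 0.0
clock: 28.7
position: [0.4299, -0.2422, 0.2642]
tool_rot: [3.141, 0.001, 1.65]
force: [0.2, -0.1, 0.4]
grip_width: 0.0854
finger_force: 0.0
clock: 29.2
position: [0.38, -0.4421, 0.2643]
tool_rot: [3.141, 0.0, 1.086]
force: [0.7, 0.9, -0.3]
grip_width: 0.0854
finger_force: 0.0
box ((639.3499755859375, 99.19268035888672), (60.932674407958984, 101.24363708496094), 5.331697463989258)
jar [[ 0.6338 -0.2575  0.06  ]]
glass ((644.2154541015625, -89.48572540283203), 29.57733917236328)
bowl [[ 0.6187 -0.4363  0.03  ]]
```

View pics/end.png

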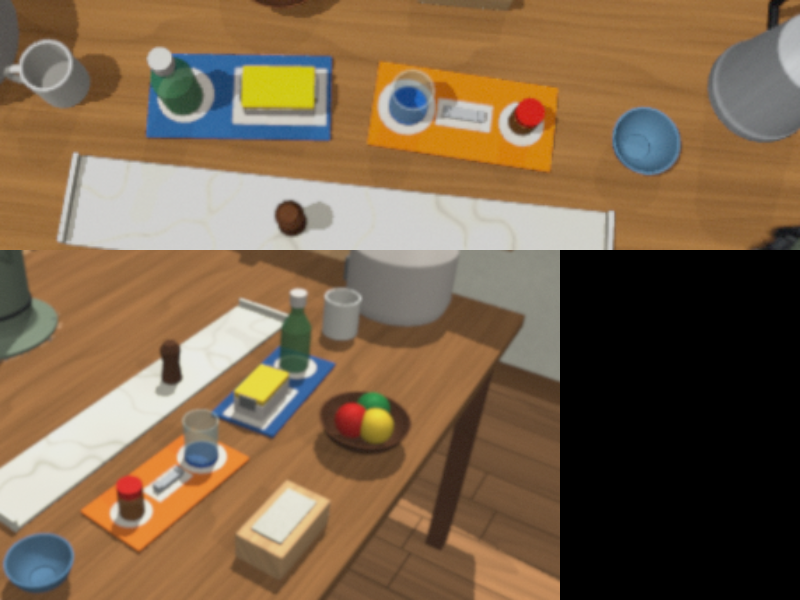

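All five things stand upright on their marks, within about 3 mm where measured (lunchbox, jar, glass). The bottle and rest I judged by eye. The bowl measures unmoved, and the mill and mug look untouched.

```bash
python3 -m crank '{"travel":[[0,0,0],[0,0,0],[0,0,0],[0,0,0],[0,0,0]],"turn":[[0,0,0],[0,0,0],[0,0,0],[0,0,0],[0,0,0]],"gripper":[0,0,0,0,0]}' >/dev/null; python3 -c "
from workcell import bot
print(bot.job_done())"
```

```text
the job is handed in; nothing more can be done
None
```

I set both kits out and handed the job in after about 30 s of robot time; the last pictures show all five things upright on their marks and the mill, mug and bowl still in place, but the hand-in gave no verdict.

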